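# Lay the flanged spool down over the stop bar

## Robot

A 6-joint arm with a two-finger parallel gripper is mounted at the origin on the work surface. World frame = base frame: x ahead of the robot, y to its left, z up, the work surface at z = 0. Lengths are in m, angles in rad, forces in N, time in s.
With the tool pointing down it reaches from about 0.25 to 0.725 m from the base axis. Payload 4 kg.
Tool frame: the origin (TCP) lies between the finger pads; the fingertips stand 11 mm ahead of it and the grasp point (between the pads) lies 8 mm behind it (env.tip_reach is the distance from the TCP to the fingertips, in m); z points along the fingers, y is the line along which they close (so a half turn about z gives the same grasp; the last joint's range is limited). The gripper opens to 85 mm and grips with 20 to 120 N. Pads are 22 mm wide; open, the fingers measure 114 mm over their backs; the gripper's body (76 mm by 85 mm) begins 54 mm behind the grasp point. The pads swing forward as they close: fully open they stand 13 mm farther back than shut.
Start: joints at [1.28, 0.241, 0.005, 1.335, 0, 1.571], TCP at [0.143, 0.479, 0.242] pointing down, gripper open.
Joint ranges: [-2.72, 2.72], [-1.05, 1.87], [-1.09, 1.28], [-1.99, 2.15], [-1.42, 1.44], [-3.14, 3.14]. Speed limits (rad/s): [2.79, 2.79, 3.14, 3.14, 3.14, 3.14].

## Interface

Orientations are given as a 3x3 rotation matrix whose columns are the frame's x, y, z axes.
In Python, from rig import env, optics, workorder gives the robot as it stands.
- The arm moves only by the tool jog_arm, never from a script. Its arguments are lists of equal length, an entry for each row: "offset": the shift along the tool's x, y, z in m, a list of three; "spin": the turn about the tool's z in rad. A call has 1 to 20 rows; each row shifts and turns the commanded pose from where the row before left it, along the tool's axes as they then stand; what a row does not reach is not made up. A row lasts 1/8 s, in which the tool goes at most 62.5 mm and 10.7 degrees, less where a joint would pass 70% of its speed; a pose out of reach is approached as far as the arm can. A call is refused whole if a number of a shift passes 0.0625 or a number of a turn 0.188, either way. A call with a gripper value outside its range is refused whole. "hand" is the closure in counts, from 0 (fully open) to 255 (shut), set as the call begins (left out, the last holds). The fingers move at their own pace and stop on an object; "force" is the grip in N (left out, the last holds). Time passes only in rows, so rows that do not move let the fingers close. It gives the time, the measured TCP pose, the force, the opening and the grip force at its end, in the units of the state.
- env.state(): the state, without advancing time (a new reading comes with each control period).
- optics.camera(name): name is "scene" or "top" or "wrist"; returns a dict with "frame" (480x640x3 uint8, red, green, blue), "range_z" (480x640 float32, m along the optical axis (not along the pixel's ray), 0 where there is no reading), "fx", "fy", "cx", "cy" (pixels), "rvec" (rotation vector, rad) and "tvec" (3), from world to camera coordinates, as OpenCV has them; the wrist camera has in their place "T_tool_cam" (4x4, takes a point from camera to tool coordinates, whose origin is the TCP and whose axes are the flange's). Camera axes: x right, y down, z forward; pixel columns grow to the right and rows downward; lengths in m; the calibration is good to about 2 mm. A picture is of the moment at which its call begins: read the wrist's pose just before it.
- workorder.close_job(): hands the job in; it is judged then, once.
The state is a dict: "time": time; "joints": joint angles; "qvel": joint speeds; "joint_torque": joint torques, N m; "eef_pos": TCP position; "tool_rot": TCP orientation; "ft_force": force on the tool from outside, world axes, zero at the start; "wrist_torque": the same for the moment, N m; "finger_gap": opening from 0.0 (shut) to 1.0 (fully open); "grasp_force": force on a finger pad.
Only numpy, scipy, OpenCV 4.12 (cv2) and the standard library are available. Lean on these libraries where they do the work, as an engineer would, in place of code of your own. Each camera call takes 0.05 s, during which the arm holds its last target. There are 200 camera calls.

## Task

Tip the tall aluminium flanged spool over the stop bar towards the robot with the fingertips, for instance with closed fingers hooked in its open top, and ease it down gently all the way so that it never drops onto the board. Leave it lying on the edges of both flanges, lined up square across the bar, with the foot flange pushed up against the far side of the bar (the bar lies under the tube, between the flanges). Only push and support it: never lift it off the board or squeeze it hard, and leave everything else where it is.

Things in the scene. Friction and masses are not known exactly. Their poses are not given: they have to be found in the camera images.
- spool: Tall plain aluminium pipe spool, upright at first: 170 mm long, two equal square end flanges (104 x 104 x 10 mm) on a round tube of 74 mm, with a 60 mm bore right through; 0.7 to 1 kg, uniform. Origin: centre of the foot end face; z along the bore to the top end; x, y square to the flange edges, x pointing away from the bar. It stands 15 to 33 mm beyond the bar, nearly square to it.
- spool_mouth (a point): Centre of the round 60 mm mouth of the bore in the spool's top end face, 170 mm from the foot end along the bore. A sideways pull here tips the spool about its foot edge without sliding it; past about 31 degrees of tilt it would fall by itself.
- spool_heel (a point): Middle of the lower edge of the foot that faces the bar, 52 mm from the spool's origin towards its own -x: the edge on which the spool pivots, resting on the rubber, when it is tipped towards the robot.
- board: Fixed black rubber sheet, 400 x 260 x 6 mm, with a steel stop bar across it: 10 mm wide, 180 mm long, top 16 mm above the table. Origin: on the table under the bar's middle; x square to the bar, away from the robot, towards the spool; y along the bar; z up. Sheet spans x -250 to 150 mm. The lying spool's tube clears the bar by 5 mm; its foot end face is at x = 15 mm when the flange touches it.
- bearing: Bystander: steel bearing ring, 48 mm across, 16 mm high, lying flat on the board beside the landing place. Origin: centre of its underside.
- socket: Bystander: dark steel wrench socket, 26 mm across, 50 mm tall, standing on the board beside the landing place. Origin: centre of its underside.
- spray_can: Bystander: spray can 56 mm across, 170 mm tall, on the table to the left. Origin: centre of its underside.
- grease_jar: Bystander: jar 68 mm across, 85 mm tall, on the table to the right. Origin: centre of its underside.
- wrench: Bystander: steel wrench lying on the table to the right.
- screwdriver: Bystander: screwdriver lying on the table to the left.
- hammer: Bystander: hammer lying on the table at the far right.
Not all that is in view belongs to the job. Several things have the shape of the spool; the one meant has the colours described above.

How it is judged:
On the way:
1. the spool leans well over towards the robot, its foot edge still on the board (angle between spool's own z axis and vertical above 0.9 rad and x of spool_mouth in the frame of board below 0 m and height (world z) of spool_heel below 0.02 m), for 0.05 s.
At the end, for the whole second after the job is handed in: Spool at rest, lying level (within 4 deg) on both flanges over the bar, top end towards the robot, square to the bar within 8 deg, foot end face within 8 mm of where its flange touches the bar, within 45 mm of the bar's middle; bystanders moved under 20 mm (tools 30 mm) (angle between spool's own z axis and vertical between 1.5 and 1.64 rad and angle between the z axis of spool and the x axis of board, either way round below 0.14 rad and x of spool_mouth in the frame of board below -0.1 m and x of spool in the frame of board between 0.009 and 0.023 m and y of spool in the frame of board between -0.045 and 0.045 m and z of spool in the frame of board between 0.045 and 0.07 m and linear speed of spool below 0.02 m/s and angular speed of spool below 0.1 rad/s and not (distance of any of bearing, socket, spray_can, grease_jar from where it was at the start of the episode above 0.02 m or distance of any of wrench, screwdriver, hammer from where it was at the start of the episode above 0.03 m)).
It fails at once if the spool falls or swings fast (turning faster than 2 rad/s) (angular speed of spool above 2 rad/s).
It fails at once if the foot edge of the spool is lifted more than 15 mm off the board (height (world z) of spool_heel above 0.021 m).
It fails at once if the spool is carried or shoved away (foot edge more than 90 mm from where it stood) (distance of spool_heel from where it was at the start of the episode above 0.09 m).
It fails at once if the fingers squeeze or press the spool with more than 40 N (contact force between the fingers and spool above 40 N).
It fails at once if a bystander is disturbed (distance of any of bearing, socket, spray_can, grease_jar from where it was at the start of the episode above 0.02 m or distance of any of wrench, screwdriver, hammer from where it was at the start of the episode above 0.03 m).
It also fails if it takes over 64 s, if anything falls off the work surface, if the arm or the gripper's body presses on something with over 40 N, if the wrist force passes 120 N, or if a joint passes its speed limit or range.

## Working session

There is one attempt and no reset: what is moved stays moved. The work goes in short steps, Python scripts to look and compute and a tool call to move; the robot and the scene stay as the last step left them, time stands still between calls to the robot, and variables do not carry over. Pictures are saved under pics/ and viewed, at most 10 in all, crops included, and the job is handed in when it is done.

Besides the shell and the picture viewer there is one more tool, called after "Request:" as name(argument=value, ...) on one line, values as JSON. jog_arm: Moves the arm, as the interface text tells. Its arguments: {"type":"object","properties":{"offset":{"type":"array","items":{"type":"array","items":{"type":"number"}}},"spin":{"type":"array","items":{"type":"number"}},"hand":{"type":"number"},"force":{"type":"number"}},"required":["offset","spin"]}

```bash
ls; mkdir -p pics; cat > h.py <<'E'
import numpy as np, cv2
from rig import env, optics, workorder
def cam(name):
    c=optics.camera(name)
    if 'rvec' in c:
        R=cv2.Rodrigues(np.array(c['rvec'],float))[0]; t=np.array(c['tvec'],float).ravel()
        c['R']=R.T; c['o']=-R.T@t
    return c
def pts(c):
    z=c['range_z']; v,u=np.mgrid[0:480,0:640]
    p=np.stack([(u-c['cx'])/c['fx']*z,(v-c['cy'])/c['fy']*z,z],-1)
    P=p@c['R'].T+c['o']; P[z<=0]=np.nan
    return P
def ray(c,u,v,h):
    d=c['R']@np.array([(u-c['cx'])/c['fx'],(v-c['cy'])/c['fy'],1]); return c['o']+d*(h-c['o'][2])/d[2]
def save(c,n): cv2.imwrite(f'pics/{n}.png',c['frame'][:,:,::-1])
E
python3 - <<'E'
from h import *
for n in ('scene','top'):
    c=cam(n); save(c,n+'0'); np.savez(n+'0.npz',**{k:c[k] for k in c}); print(n,c['o'],c['fx'])
s=env.state(); print(s['time'],s['eef_pos'],s['tool_rot'],s['finger_gap'],env.tip_reach)
E
```

```text
pics
scene [0.99829075 0.82161029 1.09147087] 619.2380032275862
top [ 0.36122657 -0.05427714  1.53058248] 502.2962366850128
0.1 [0.14320447 0.47849724 0.24149988] [[-9.58015442e-01  2.86716107e-01 -5.35776954e-04]
 [ 2.86716608e-01  9.58013766e-01 -1.79177284e-03]
 [-4.48437258e-07 -1.87016220e-03 -9.99998251e-01]] 0.9975602978449024 0.011
```

View pics/scene0.png

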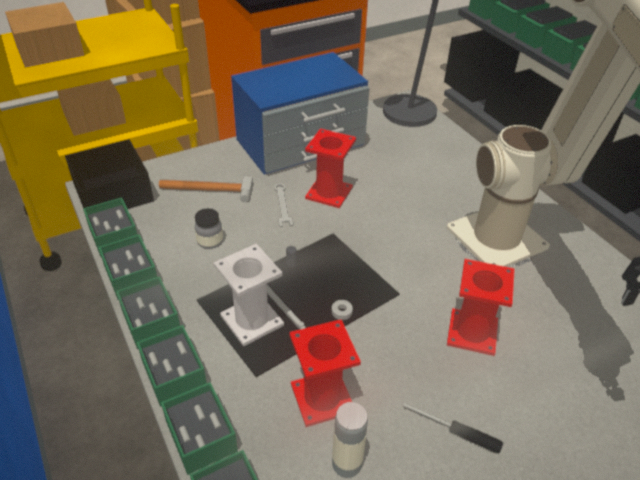

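View pics/top0.png

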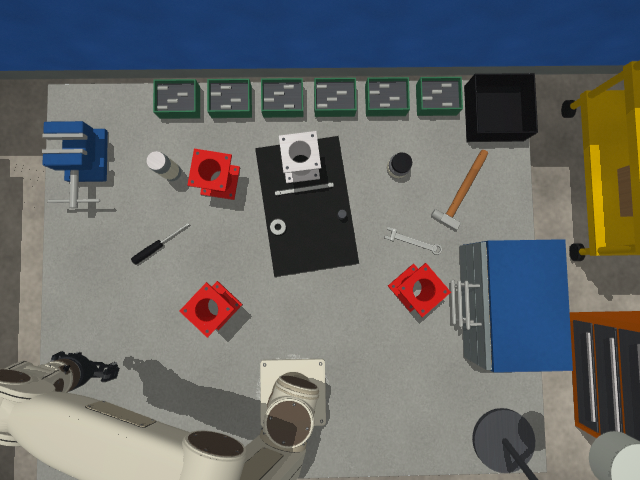

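Both views show candidates for "the spool". In the top view: the aluminium one at (300,152), and red ones at (210,170), (212,310) and (420,290). The aluminium one beyond the bar, which runs (276,191) to (333,184), fits the description. The bearing is at (278,227) and the socket at (342,214). I'll check the choice in a crop and measure.

```bash
cat > m.py <<'E'
from h import *
c=cam('top'); P=pts(c); f=c['frame'].astype(int)
u0,v0,u1,v1=240,100,380,300
cv2.imwrite('pics/crop0.png',cv2.resize(c['frame'][120:245,240:380,::-1],None,fx=5,fy=4.6,interpolation=cv2.INTER_CUBIC)[:600,:800])
Z=P[...,2]; box=np.zeros((480,640),bool); box[v0:v1,u0:u1]=1
# top flange: bright & height
m=box&(abs(Z-0.176)<0.012)
q=P[m]; print('top n',m.sum(),'z',np.median(q[:,2]))
m8=(m*255).astype(np.uint8)
cs,h=cv2.findContours(m8,cv2.RETR_CCOMP,cv2.CHAIN_APPROX_NONE)
k=max(range(len(cs)),key=lambda i:cv2.contourArea(cs[i]))
def W(pix,hh): return np.array([ray(c,a,b,hh)[:2] for a,b in pix.reshape(-1,2)])
w=W(cs[k],0.176); r=cv2.minAreaRect((w*1000).astype(np.float32)); print('flange',r)
for i,cc in enumerate(cs):
    if h[0][i][3]==k and cv2.contourArea(cc)>20:
        print('mouth',cv2.minEnclosingCircle((W(cc,0.176)*1000).astype(np.float32)))
# board
m=box&(f.max(-1)<45)&(Z<0.03); q=P[m]
print('sheet z',np.nanmedian(q[:,2])); w=W(np.argwhere(m)[:,::-1],0.006)
print('sheet',cv2.minAreaRect((w*1000).astype(np.float32)))
# bar
m=box&(f.min(-1)>70)&(abs(Z-0.014)<0.012); n,l,st,ce=cv2.connectedComponentsWithStats(m.astype(np.uint8))
for i in range(1,n):
    if st[i,4]>25:
        w=W(np.argwhere(l==i)[:,::-1],0.016); print(i,st[i],np.median(P[l==i],0),cv2.minAreaRect((w*1000).astype(np.float32)))
m=box&(Z>0.03)&(Z<0.065); n,l,st,ce=cv2.connectedComponentsWithStats(m.astype(np.uint8))
for i in range(1,n):
    if st[i,4]>25: print('mid',st[i],np.median(P[l==i],0))
E
python3 m.py
```

```text
top n 1096 z 0.17600434681790256
flange ((683.6039428710938, -31.968902587890625), (105.71161651611328, 103.9804458618164), 6.547766208648682)
mouth ((683.1343994140625, -31.982635498046875), 32.060462951660156)
sheet z 0.006089039212521241
sheet ((557.6334228515625, -47.662445068359375), (397.772705078125, 257.8283996582031), 7.910599231719971)
41 [240 118  13  13  44] [0.82030536 0.14141379 0.00391698] ((816.685546875, 140.27178955078125), (30.308313369750977, 45.01239013671875), 36.091957092285156)
44 [264 118  14  28  96] [0.79202113 0.05841196 0.00353944] ((785.6978149414062, 56.26353073120117), (82.60209655761719, 39.94752502441406), 6.943258762359619)
48 [279 119  12  13  35] [0.81262006 0.02078276 0.00367606] ((809.3976440429688, 17.199146270751953), (20.781091690063477, 40.64265441894531), 54.888450622558594)
61 [344 118  12  11  46] [ 0.81606764 -0.18401866  0.00353287] ((811.802490234375, -185.23629760742188), (31.465065002441406, 34.00711441040039), 9.864828109741211)
65 [302 121   7  11  27] [ 0.80417048 -0.05025872  0.00417678] ((801.481689453125, -48.4150505065918), (1
[... 4403 characters left out ...]
628173828125, 45.21693801879883), (72.33568572998047, 66.99498748779297), 73.45933532714844)
699 [315 283  12  10  26] [ 0.30535581 -0.0819234   0.00440454] ((305.3973083496094, -82.73409271240234), (34.12523651123047, 24.484716415405273), 70.64200592041016)
mid [240 100  11  16 153] [0.85427709 0.13276276 0.04513281]
mid [261 100  42  16 566] [0.85337033 0.02100653 0.04627533]
mid [315 100  42  15 532] [ 0.85327663 -0.13984148  0.04641041]
mid [367 100  13  14 162] [ 0.85175384 -0.25538639  0.04606229]
mid [291 151  19   8  50] [ 0.71046991 -0.02983472  0.04444569]
mid [293 170  17   5  35] [ 0.6495185  -0.0362434   0.04905747]
mid [338 210   9   9  64] [ 0.5236432  -0.15272464  0.05482629]
```

View pics/crop0.png

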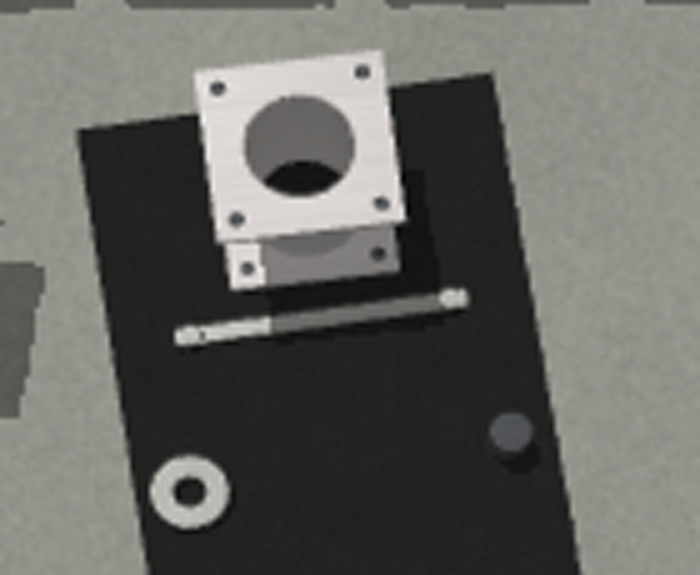

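The crop confirms the aluminium spool, with its mouth at about (300,152) in the top image. The measured sizes agree with the given ones: flange 105x104, mouth z 0.176, bar 180 long at (608,-41), yaw 7.85°. The heel is 23.6 mm from the bar's centre line.

My plan is to hook the closed fingers in the bore with tool y across the bar. I pull on the near wall past balance, then retreat with the upper lip of the mouth leaning on the fingers.

Request:
jog_arm(offset=[[-0.033,-0.0167,-0.01],[-0.033,-0.0167,-0.01],[-0.033,-0.0167,-0.01],[-0.033,-0.0167,-0.01],[-0.033,-0.0167,-0.01],[-0.033,-0.0167,-0.01],[-0.033,-0.0167,0],[-0.033,-0.0167,0],[-0.033,-0.0167,0],[-0.033,-0.0167,0],[-0.033,-0.0167,0],[-0.033,-0.0167,0],[-0.033,-0.0167,0],[-0.033,-0.0167,0],[-0.033,-0.0167,0],[-0.033,-0.0167,0],[-0.033,-0.0167,0],[-0.033,-0.0167,0],[-0.033,-0.0167,0],[-0.033,-0.0167,0]], spin=[0,0,0,0,0,0,0,0,0,0,0,0,0,0,0,0,0,0,0,0], hand=255, force=60)

```text
time: 2.65
eef_pos: [0.6805, -0.0311, 0.3017]
tool_rot: [[-0.958, 0.287, -0.001], [0.287, 0.958, 0.0], [0.001, -0.0, -1.0]]
ft_force: [-0.2, 0.1, 0.8]
finger_gap: 0.005
grasp_force: 0.0
```

Request:
jog_arm(offset=[[0,0,0],[0,0,0],[0,0,0],[0,0,0],[0,0,0],[0,0,0],[0,0,0],[0,0,0],[0,0,0],[0,0,0]], spin=[0.166,0.166,0.166,0.166,0.166,0.166,0.167,0,0,0])

```text
time: 3.9
eef_pos: [0.6799, -0.0302, 0.3022]
tool_rot: [[-0.118, 0.993, -0.0], [0.993, 0.118, 0.0], [0.0, -0.0, -1.0]]
ft_force: [0.0, -0.7, -0.4]
finger_gap: -0.002
grasp_force: 0.0
```

```bash
python3 - <<'E'
from h import *
c=cam('scene'); 
cv2.imwrite('pics/s1.png',cv2.resize(c['frame'][130:350,150:400,::-1],None,fx=2.7,fy=2.7,interpolation=cv2.INTER_CUBIC))
# spool top flange in scene view: points at z 0.176
P=pts(c); m=(abs(P[...,2]-0.176)<0.006)&(P[...,0]>.6)&(P[...,0]<.77)&(abs(P[...,1]+.03)<.08)
print(m.sum(), cv2.minAreaRect((P[m][:,:2]*1000).astype(np.float32)))
cs,h=cv2.findContours((m*255).astype(np.uint8),cv2.RETR_CCOMP,cv2.CHAIN_APPROX_NONE)
for cc in cs:
    if cv2.contourArea(cc)>60:
        w=np.array([ray(c,a,b,.176)[:2] for a,b in cc.reshape(-1,2)])*1000
        print(cv2.contourArea(cc),cv2.minAreaRect(w.astype(np.float32)),cv2.minEnclosingCircle(w.astype(np.float32)))
E
```

```text
1523 ((682.3260498046875, -32.48088455200195), (106.34874725341797, 110.79328918457031), 7.393229961395264)
1882.0 ((683.3663330078125, -29.96832275390625), (107.64729309082031, 111.91558837890625), 6.564393043518066) ((682.8543090820312, -31.85726547241211), 75.15487670898438)
460.0 ((684.0458984375, -31.19597625732422), (59.84991455078125, 59.107112884521484), 29.01811408996582) ((683.8749389648438, -30.50958824157715), 31.368438720703125)
```

View pics/s1.png

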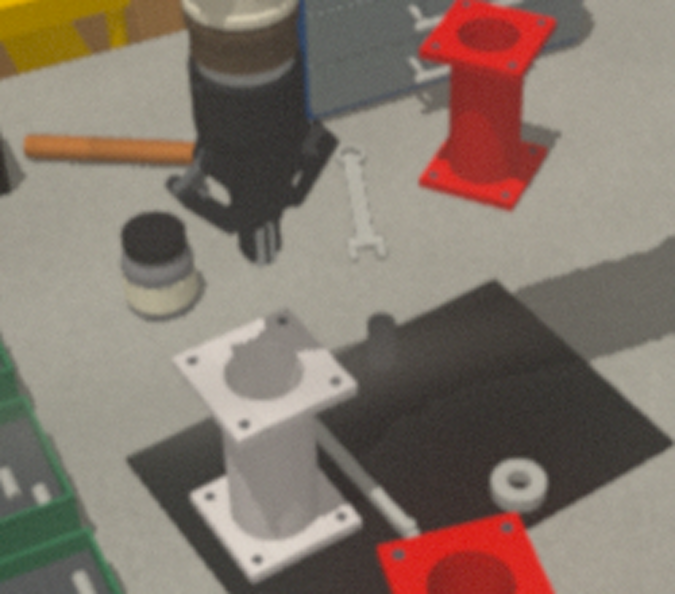

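The image shows the closed fingers at about (260,250). Their knuckles flare wide along tool y, at (180,185) and (330,140), while the fingers are narrow across it. So I'll turn tool y along the bar, making the profile across the lip slim, and insert 15 mm into the bore.

Request:
jog_arm(offset=[[0,0,0],[0,0,0],[0,0,0],[0,0,0],[0,0,0],[0,0,0],[0,0,0],[0,0,0],[0,0,0],[-0.0034,-0.0018,0],[0,0,0.02],[0,0,0.025],[0,0,0.025],[0,0,0],[0,0,0]], spin=[-0.174,-0.174,-0.174,-0.174,-0.174,-0.174,-0.174,-0.174,-0.175,0,0,0,0,0,0])

```text
time: 5.82
eef_pos: [0.684, -0.0317, 0.2333]
tool_rot: [[-0.994, -0.112, 0.001], [-0.112, 0.994, -0.0], [-0.001, -0.0, -1.0]]
ft_force: [-0.5, -0.3, 0.1]
finger_gap: -0.001
grasp_force: 0.0
```

Request:
jog_arm(offset=[[0,0,0.02],[0,0,0.02],[0,0,0.021],[0,0,0],[0.004,0,0],[0.004,0,0],[0.003,0,0],[0.001,0,0],[0,0,0]], spin=[0,0,0,0,0,0,0,0,0])

```text
time: 6.95
eef_pos: [0.6715, -0.033, 0.1715]
tool_rot: [[-0.994, -0.113, 0.0], [-0.113, 0.994, 0.0], [-0.0, -0.0, -1.0]]
ft_force: [1.5, 0.9, -0.3]
finger_gap: 0.005
grasp_force: 0.0
```

Request:
jog_arm(offset=[[0.001,0,0],[0.001,0,0],[0.001,0,0],[0.001,0,0],[0.002,0,0],[0.002,0,0],[0.002,0,0.0002],[0.002,0,0.0002],[0.002,0,0.0002],[0.002,0,0.0002],[0.002,0,0.0002],[0.002,0,0.0002]], spin=[0,0,0,0,0,0,0,0,0,0,0,0])

```text
time: 8.45
eef_pos: [0.6515, -0.0353, 0.1702]
tool_rot: [[-0.994, -0.113, -0.0], [-0.113, 0.994, -0.0], [0.0, -0.0, -1.0]]
ft_force: [1.7, -0.1, 2.8]
finger_gap: -0.003
grasp_force: 1.5
```

```bash
cat > tilt.py <<'E'
import sys
from h import *
e=np.array([.9935,.1135,0]); H=np.array([.6318,-.0375,.006]); zz=np.array([0,0,1.])
def tilt(th0,name='scene',pic=None,tol=.012):
    c=cam(name); P=pts(c); f=c['frame'].astype(int); th=th0
    if pic: save(c,pic)
    for k in range(6):
        n=-np.sin(th)*e+np.cos(th)*zz; x=np.cos(th)*e+np.sin(th)*zz; y=np.cross(n,x)
        Q=P-H; a,b,d=Q@x,Q@y,Q@n-.170
        m=(abs(d)<tol)&(a>-.03)&(a<.13)&(abs(b)<.06)&(f.min(-1)>85)&(np.ptp(f,axis=-1)<40)
        q=P[m]; 
        if len(q)<50: print('few',len(q)); return
        ce=q.mean(0); w=np.linalg.svd(q-ce,full_matrices=0)[2][2]; w*=np.sign(w@n)
        th=np.arctan2(-w@e,w[2]); tol=max(.005,tol*.7)
    hx=(np.sin(th)*(e@(ce-H))-np.cos(th)*(ce[2]-.006)+.170)/max(np.sin(th),.05)
    print(name,'n',len(q),'tilt',round(np.degrees(th),2),'yaw',round(np.degrees(np.arctan2(-w[1],-w[0])),1),'heel shift along e mm',round(hx*1000,1),
      'a-range',np.percentile(a[m],[1,99]).round(3),'b',np.percentile(b[m],[1,99]).round(3))
if __name__=='__main__': 
    t=float(sys.argv[1]); tilt(np.radians(t)); tilt(np.radians(t),'top')
E
python3 tilt.py 7
```

```text
scene n 1182 tilt 4.74 yaw 5.3 heel shift along e mm -7.1 a-range [-0.     0.103] b [-0.052  0.052]
few 18
```

Request:
jog_arm(offset=[[0.002,0,0.0002],[0.002,0,0.0002],[0.002,0,0.0002],[0.002,0,0.0002],[0.002,0,0.0002],[0.002,0,0.0002],[0.002,0,0.0002],[0.002,0,0.0002],[0.002,0,0.0002],[0.002,0,0.0002],[0.002,0,0.0002],[0.002,0,0.0002],[0.002,0,0.0002],[0.002,0,0.0002],[0.002,0,0.0002],[0.002,0,0.0002],[0.002,0,0.0002],[0.002,0,0.0002]], spin=[0,0,0,0,0,0,0,0,0,0,0,0,0,0,0,0,0,0])

```text
time: 10.8
eef_pos: [0.6155, -0.0393, 0.1661]
tool_rot: [[-0.994, -0.113, -0.001], [-0.113, 0.994, 0.0], [0.001, 0.0, -1.0]]
ft_force: [1.8, 0.4, 0.0]
finger_gap: -0.002
grasp_force: 0.6
```

```bash
python3 tilt.py 18
```

```text
scene n 1003 tilt 18.19 yaw 5.7 heel shift along e mm -1.9 a-range [-0.001  0.104] b [-0.053  0.053]
few 20
```

Request:
jog_arm(offset=[[0.002,0,0.0004],[0.002,0,0.0004],[0.002,0,0.0004],[0.002,0,0.0004],[0.002,0,0.0004],[0.002,0,0.0004],[0.002,0,0.0004],[0.002,0,0.0004],[0.002,0,0.0004],[0.002,0,0.0004],[0.002,0,0.0004],[0.002,0,0.0004],[0.002,0,0.0004],[0.0015,0,0.0004],[0.001,0,0.0004],[0.001,0,0],[0,0,0]], spin=[0,0,0,0,0,0,0,0,0,0,0,0,0,0,0,0,0])

```text
time: 13.02
eef_pos: [0.5865, -0.0426, 0.1605]
tool_rot: [[-0.994, -0.113, -0.0], [-0.113, 0.994, -0.0], [0.0, -0.0, -1.0]]
ft_force: [0.3, 0.2, 0.5]
finger_gap: -0.001
grasp_force: 0.1
```

```bash
python3 tilt.py 30
```

```text
scene n 851 tilt 28.25 yaw 5.6 heel shift along e mm -2.3 a-range [-0.002  0.103] b [-0.053  0.052]
few 22
```

Request:
jog_arm(offset=[[0.001,0,0.0003],[0.001,0,0.0003],[0.001,0,0.0003],[0.001,0,0.0003],[0.001,0,0.0003],[0.001,0,0.0003],[0.001,0,0],[0.001,0,0],[0.001,0,0],[0.0005,0,0],[0.0005,0,0],[0.0005,0,0],[0.0005,0,0],[0.0005,0,0],[0,0,0],[0,0,0],[0,0,0]], spin=[0,0,0,0,0,0,0,0,0,0,0,0,0,0,0,0,0])

```text
time: 15.25
eef_pos: [0.5752, -0.044, 0.1587]
tool_rot: [[-0.994, -0.113, 0.0], [-0.113, 0.994, -0.0], [-0.0, -0.0, -1.0]]
ft_force: [-0.5, -0.8, -0.9]
finger_gap: 0.0
grasp_force: 0.0
```

```bash
python3 tilt.py 33
```

```text
scene n 628 tilt 38.19 yaw 5.5 heel shift along e mm -1.5 a-range [-0.004  0.103] b [-0.051  0.053]
few 22
```

The spool has crossed balance gently: the tilt is 38° and it now leans on the fingers. Next I ease it down.

Request:
jog_arm(offset=[[0.001,0,0],[0.0018,0,0.0002],[0.0018,0,0.0002],[0.0018,0,0.0002],[0.0018,0,0.0002],[0.0018,0,0.0002],[0.0018,0,0.0002],[0.0018,0,0.0002],[0.0018,0,0.0002],[0.0018,0,0.0002],[0.0018,0,0.0002],[0.0018,0,0.0002],[0.0018,0,0.0002],[0.0018,0,0.0002],[0.0018,0,0.0002],[0.0018,0,0.0002],[0.0018,0,0.0002],[0.0018,0,0.0002],[0.0018,0,0.0002],[0.0018,0,0.0002]], spin=[0,0,0,0,0,0,0,0,0,0,0,0,0,0,0,0,0,0,0,0])

```text
time: 17.85
eef_pos: [0.54, -0.0479, 0.1549]
tool_rot: [[-0.994, -0.113, -0.0], [-0.113, 0.994, -0.0], [0.0, -0.0, -1.0]]
ft_force: [-1.4, -0.1, -1.9]
finger_gap: -0.001
grasp_force: 0.6
```

```bash
python3 tilt.py 50
```

```text
scene n 400 tilt 48.92 yaw 5.3 heel shift along e mm -1.6 a-range [-0.003  0.101] b [-0.053  0.053]
few 10
```

Request:
jog_arm(offset=[[0.0014,0,0.0007],[0.0014,0,0.0007],[0.0014,0,0.0007],[0.0014,0,0.0007],[0.0014,0,0.0007],[0.0014,0,0.0007],[0.0014,0,0.0007],[0.0014,0,0.0007],[0.0014,0,0.0007],[0.0014,0,0.0007],[0.0014,0,0.0007],[0.0014,0,0.0007],[0.0014,0,0.0007],[0.0014,0,0.0007],[0.0014,0,0.0007],[0.0014,0,0.0007],[0.0014,0,0.0007],[0.0014,0,0.0007],[0.0014,0,0.0007],[0.0014,0,0.0007]], spin=[0,0,0,0,0,0,0,0,0,0,0,0,0,0,0,0,0,0,0,0])

```text
time: 20.45
eef_pos: [0.5123, -0.0511, 0.1408]
tool_rot: [[-0.994, -0.113, -0.0], [-0.113, 0.994, 0.0], [0.0, 0.0, -1.0]]
ft_force: [-1.8, -0.7, -1.5]
finger_gap: 0.0
grasp_force: 0.9
```

```bash
python3 tilt.py 59; python3 - <<'E'
from h import *
c=cam('scene'); cv2.imwrite('pics/s2.png',cv2.resize(c['frame'][150:370,180:430,::-1],None,fx=2.7,fy=2.7,interpolation=cv2.INTER_CUBIC))
E
```

```text
scene n 215 tilt 60.66 yaw 5.9 heel shift along e mm 0.8 a-range [0.002 0.108] b [-0.051  0.053]
few 0
```

View pics/s2.png

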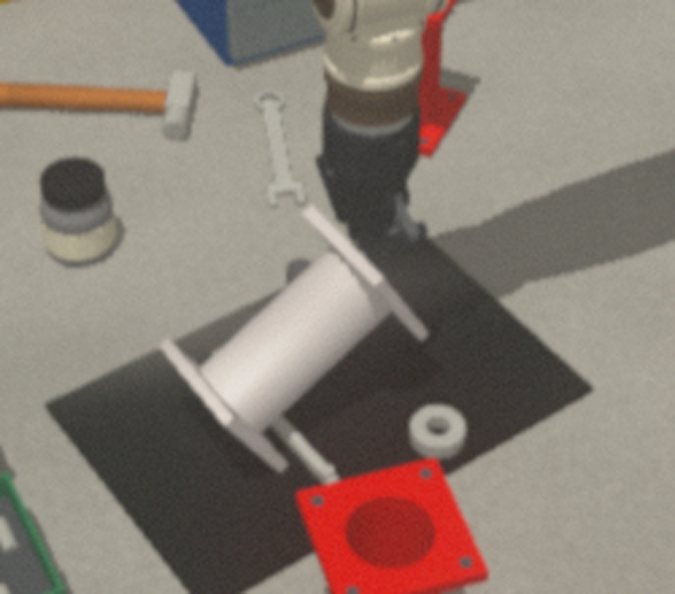

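The spool leans at 61° on the fingertips at (375,235), with the foot edge still at the bar around (265,440), and the bystanders are untouched. The finger carries part of the weight by friction, so I continue.

Request:
jog_arm(offset=[[0.0012,0,0.0008],[0.0012,0,0.0008],[0.0012,0,0.0008],[0.0012,0,0.0008],[0.0012,0,0.0008],[0.0012,0,0.0008],[0.0012,0,0.0008],[0.0012,0,0.0008],[0.0012,0,0.0008],[0.0012,0,0.0008],[0.0012,0,0.0008],[0.0012,0,0.0008],[0.0012,0,0.0008],[0.0012,0,0.0008],[0.0012,0,0.0008],[0.0012,0,0.0008],[0.0012,0,0.0008],[0.0012,0,0.0008],[0.0012,0,0.0008],[0.0012,0,0.0008]], spin=[0,0,0,0,0,0,0,0,0,0,0,0,0,0,0,0,0,0,0,0])

```text
time: 23.1
eef_pos: [0.4884, -0.0538, 0.1248]
tool_rot: [[-0.994, -0.113, -0.0], [-0.113, 0.994, -0.0], [0.0, -0.0, -1.0]]
ft_force: [-3.0, -0.6, -2.2]
finger_gap: 0.002
grasp_force: 1.1
```

```bash
python3 tilt.py 70
```

```text
scene n 171 tilt 71.47 yaw 6.0 heel shift along e mm 1.7 a-range [0.007 0.111] b [-0.052  0.053]
few 0
```

Request:
jog_arm(offset=[[0.0011,0,0.001],[0.0011,0,0.001],[0.0011,0,0.001],[0.0011,0,0.001],[0.0011,0,0.001],[0.0011,0,0.001],[0.0011,0,0.001],[0.0011,0,0.001],[0.0011,0,0.001],[0.0011,0,0.001],[0.0011,0,0.001],[0.0011,0,0.001],[0.0011,0,0.001],[0.0011,0,0.001],[0.0011,0,0.001],[0.0011,0,0.001],[0.0011,0,0.001],[0.0011,0,0.001],[0.0011,0,0.001],[0.0011,0,0.001]], spin=[0,0,0,0,0,0,0,0,0,0,0,0,0,0,0,0,0,0,0,0])

```text
time: 25.7
eef_pos: [0.4665, -0.0563, 0.1048]
tool_rot: [[-0.994, -0.113, -0.0], [-0.113, 0.994, -0.0], [0.0, -0.0, -1.0]]
ft_force: [-2.6, -0.3, -2.2]
finger_gap: 0.001
grasp_force: 1.4
```

```bash
cat > side.py <<'E'
# measure the lying spool from the top camera: height of tube crest along its length
import sys
from h import *
e=np.array([.9914,.1305]); l=np.array([-e[1],e[0]]); B=np.array([.6083,-.0415])
c=cam(sys.argv[1] if len(sys.argv)>1 else 'top'); P=pts(c); D=P[...,:2]-B; bx=D@e; by=D@l
f=c['frame'].astype(int)
m=(P[...,2]>.03)&(abs(by)<.075)&(bx>-.21)&(bx<.12)&(f.min(-1)>60)&(np.ptp(f,axis=-1)<45)
for a in np.arange(-.20,.11,.01):
    k=m&(abs(bx-a)<.005)
    if k.sum()>4: print(round(a,2),k.sum(),'zmax',np.percentile(P[k][:,2],95).round(4),'y',np.percentile(by[k],[2,98]).round(3))
E
python3 tilt.py 80; python3 side.py
```

```text
scene n 200 tilt 81.0 yaw 6.2 heel shift along e mm 1.2 a-range [-0.026  0.106] b [-0.051  0.054]
few 0
-0.2 242 zmax 0.5924 y [-0.023  0.063]
-0.19 232 zmax 0.5853 y [-0.026  0.059]
-0.18 235 zmax 0.5764 y [-0.029  0.058]
-0.17 223 zmax 0.5681 y [-0.032  0.055]
-0.16 239 zmax 0.5651 y [-0.035  0.053]
-0.15 211 zmax 0.5609 y [-0.038  0.051]
-0.14 222 zmax 0.5563 y [-0.041  0.048]
-0.13 218 zmax 0.55 y [-0.043  0.047]
-0.12 207 zmax 0.5454 y [-0.045  0.046]
-0.11 173 zmax 0.5404 y [-0.044  0.042]
-0.1 69 zmax 0.5338 y [-0.006  0.04 ]
-0.09 15 zmax 0.5221 y [0.021 0.037]
-0.04 40 zmax 0.108 y [-0.033  0.011]
-0.03 64 zmax 0.1077 y [-0.034  0.026]
-0.02 83 zmax 0.1043 y [-0.033  0.036]
-0.01 86 zmax 0.1034 y [-0.034  0.036]
0.0 78 zmax 0.1019 y [-0.034  0.035]
0.01 84 zmax 0.1004 y [-0.034  0.036]
0.02 131 zmax 0.0978 y [-0.049  0.05 ]
0.03 176 zmax 0.1142 y [-0.049  0.051]
0.04 62 zmax 0.1145 y [-0.046  0.051]
```

Request:
jog_arm(offset=[[0.0006,0,0.0007],[0.0006,0,0.0007],[0.0006,0,0.0007],[0.0006,0,0.0007],[0.0006,0,0.0007],[0.0006,0,0.0007],[0.0006,0,0.0007],[0.0006,0,0.0007],[0.0006,0,0.0007],[0.0006,0,0.0007],[0.0006,0,0.0007],[0.0006,0,0.0007],[0.0006,0,0.0007],[0.0006,0,0.0007],[0.0006,0,0.0007],[0.0006,0,0.0007],[0.0006,0,0.0007],[0.0006,0,0.0007]], spin=[0,0,0,0,0,0,0,0,0,0,0,0,0,0,0,0,0,0])

```text
time: 28.1
eef_pos: [0.4558, -0.0575, 0.0922]
tool_rot: [[-0.994, -0.113, -0.0], [-0.113, 0.994, 0.0], [0.0, 0.0, -1.0]]
ft_force: [-2.6, -1.0, -3.5]
finger_gap: 0.001
grasp_force: 1.6
```

```bash
python3 side.py | awk '$1>-0.07'
```

```text
-0.06 25 zmax 0.0991 y [-0.033  0.   ]
-0.05 56 zmax 0.0991 y [-0.034  0.018]
-0.04 75 zmax 0.1002 y [-0.033  0.033]
-0.03 89 zmax 0.1003 y [-0.034  0.036]
-0.02 80 zmax 0.1005 y [-0.033  0.035]
-0.01 87 zmax 0.0984 y [-0.034  0.037]
0.0 82 zmax 0.0988 y [-0.033  0.035]
0.01 87 zmax 0.0987 y [-0.043  0.036]
0.02 211 zmax 0.1141 y [-0.05   0.051]
0.03 45 zmax 0.1155 y [-0.049  0.047]
```

Request:
jog_arm(offset=[[0.0005,0,0.0005],[0.0005,0,0.0005],[0.0005,0,0.0005],[0.0005,0,0.0005],[0.0005,0,0.0005],[0.0005,0,0.0005],[0.0005,0,0.0005],[0.0005,0,0.0005],[0.0005,0,0.0005],[0.0005,0,0.0005],[0.0005,0,0.0005],[0.0005,0,0.0005],[0.0005,0,0.0005],[0.0005,0,0.0005],[0.0005,0,0.0005],[0.0005,0,0.0005]], spin=[0,0,0,0,0,0,0,0,0,0,0,0,0,0,0,0])

```text
time: 30.15
eef_pos: [0.448, -0.0584, 0.0842]
tool_rot: [[-0.994, -0.113, -0.0], [-0.113, 0.994, 0.0], [0.0, 0.0, -1.0]]
ft_force: [0.4, -0.6, 0.8]
finger_gap: -0.003
grasp_force: 0.0
```

```bash
python3 side.py | awk '$1>-0.07'
```

```text
-0.06 67 zmax 0.0976 y [-0.033  0.02 ]
-0.05 81 zmax 0.0976 y [-0.033  0.034]
-0.04 82 zmax 0.0983 y [-0.033  0.036]
-0.03 86 zmax 0.0971 y [-0.033  0.036]
-0.02 82 zmax 0.0971 y [-0.033  0.035]
-0.01 86 zmax 0.0975 y [-0.034  0.036]
0.0 82 zmax 0.099 y [-0.033  0.035]
0.01 126 zmax 0.1112 y [-0.05   0.042]
0.02 163 zmax 0.1147 y [-0.048  0.051]
0.03 5 zmax 0.1099 y [0.007 0.049]
```

The spool is lying, with the fingertip force at zero. The foot face is about 24 mm from the bar centre line and should be at 15. I withdraw, open the fingers, go over to the far side and push the foot flange up with both fingers.

Request:
jog_arm(offset=[[0.01,0,0],[0.02,0,0],[0.01,0,0],[0,0,-0.03],[0,0,-0.03],[0,0,-0.03],[0,0,-0.03],[-0.03,0,0],[-0.03,0,0],[-0.03,0,0],[-0.03,0,0],[-0.03,0,0],[-0.03,0,0],[-0.03,0,0],[-0.03,0,0],[-0.03,0,0],[0,0,0],[0,0,0]], spin=[0,0,0,0,0,0,0,0,0,0,0,0,0,0,0,0,0,0])

```text
time: 32.45
eef_pos: [0.6757, -0.0325, 0.2039]
tool_rot: [[-0.994, -0.113, -0.001], [-0.113, 0.994, 0.0], [0.001, 0.0, -1.0]]
ft_force: [0.0, -0.4, 0.7]
finger_gap: 0.001
grasp_force: 0.0
```

```bash
cat > end.py <<'E'
from h import *
c=cam('scene'); P=pts(c); f=c['frame'].astype(int)
save(c,'s3')
a=np.radians(7.8); e=np.array([np.cos(a),np.sin(a)]); l=np.array([-e[1],e[0]]); B=np.array([.6083,-.0415])
D=P[...,:2]-B; bx=D@e; by=D@l; Z=P[...,2]
g=(f.min(-1)>50)&(np.ptp(f,axis=-1)<45)
k=g&(Z>.104)&(Z<.122)&(bx>-.03)&(bx<.06)&(abs(by)<.07)
r=cv2.minAreaRect((np.c_[bx[k],by[k]]*1000).astype(np.float32)); print('foot flange top edge',k.sum(),r,'bx pct',(np.percentile(bx[k],[3,50,97])*1000).round(1),'z',np.median(Z[k]))
A=np.polyfit(by[k],bx[k],1); print('yaw rel deg (foot edge)',-np.degrees(A[0]),'centre',A[1]*1000)
k=g&(Z>.104)&(Z<.122)&(bx>-.2)&(bx<-.1)&(abs(by)<.07)
print('top flange edge',k.sum(),(np.percentile(bx[k],[3,50,97])*1000).round(1),'z',np.median(Z[k]),'y',np.percentile(by[k],[2,98])*1000)
# foot end face (faces the camera's side?) 
k=g&(Z>.03)&(Z<.1)&(bx>.005)&(bx<.05)&(abs(by)<.06); print('face pts',k.sum(),(np.percentile(bx[k],[50,90,97])*1000).round(1) if k.any() else '')
E
python3 end.py
```

```text
foot flange top edge 220 ((18.378419876098633, 0.9978904724121094), (106.99758911132812, 12.369274139404297), 88.96236419677734) bx pct [12.9 19.5 24.1] z 0.11047136258698809
yaw rel deg (foot edge) -1.3354322066132835 centre 19.11816467966924
top flange edge 198 [-147.2 -140.1 -135.7] z 0.1104926353885749 y [-46.27480818  55.12180972]
face pts 519 [21.7 23.9 24.6]
```

View pics/s3.png

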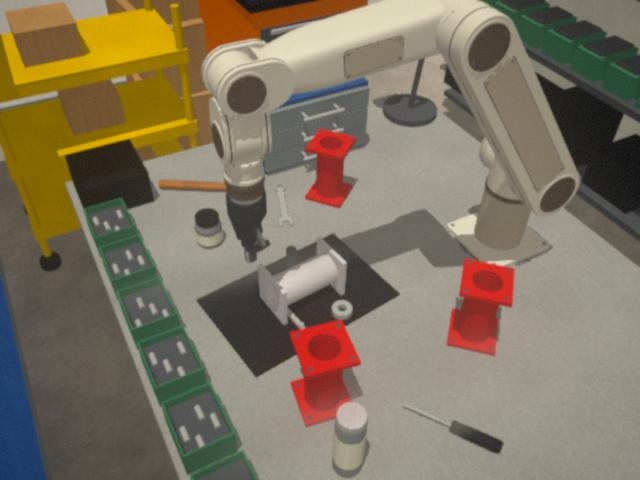

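The picture shows the spool lying level over the bar at (300,278), with the foot flange at (272,292). Everything else is in place. The foot face is 24 mm out, with a yaw of -1.3°.

Request:
jog_arm(offset=[[0,0,0],[0,0,0],[0,0,0],[0,0,0],[0,0,0.025],[0,0,0.028],[0,0,0.028],[0,0,0.028],[0,0,0.028],[0,0,0.002],[0.008,0,0],[0.008,0,0],[0.008,0,0],[0.004,0,0],[0,0,0],[0,0,0]], spin=[-0.023,0,0,0,0,0,0,0,0,0,0,0,0,0,0,0], hand=45)

```text
time: 34.5
eef_pos: [0.649, -0.0362, 0.0655]
tool_rot: [[-0.991, -0.136, 0.001], [-0.136, 0.991, 0.0], [-0.001, -0.0, -1.0]]
ft_force: [0.3, 0.5, 0.7]
finger_gap: 0.825
grasp_force: 0.0
```

Request:
jog_arm(offset=[[0.001,0,0],[0.001,0,0],[0.001,0,0],[0.001,0,0],[0.001,0,0],[0.001,0,0],[0.001,0,0],[0.001,0,0],[0.001,0,0],[0.001,0,0],[0.001,0,0],[0.001,0,0],[0,0,0]], spin=[0,0,0,0,0,0,0,0,0,0,0,0,0])

```text
time: 36.12
eef_pos: [0.6372, -0.0379, 0.0655]
tool_rot: [[-0.991, -0.136, 0.001], [-0.136, 0.991, -0.0], [-0.001, -0.0, -1.0]]
ft_force: [4.5, 1.7, -1.2]
finger_gap: 0.822
grasp_force: 0.0
```

```bash
python3 end.py
```

```text
foot flange top edge 98 ((24.229141235351562, -0.9228515625), (38.29219055175781, 136.8009796142578), 3.0219788551330566) bx pct [ 6.1 36.6 41.2] z 0.11327995968247073
yaw rel deg (foot edge) 4.03100152863365 centre 32.292048846821054
top flange edge 201 [-156.7 -149.5 -143.7] z 0.11014461649376595 y [-49.98524275  50.89838056]
face pts 411 [14.4 36.7 38.5]
```

Request:
jog_arm(offset=[[0.0005,0,0],[0.0005,0,0],[0,0,0]], spin=[0,0,0])

```text
time: 36.55
eef_pos: [0.6363, -0.0381, 0.0656]
tool_rot: [[-0.991, -0.136, 0.001], [-0.136, 0.991, -0.0], [-0.001, -0.0, -1.0]]
ft_force: [5.4, 1.0, -0.6]
finger_gap: 0.823
grasp_force: 0.0
```

Request:
jog_arm(offset=[[0.0005,0,0],[0.0005,0,0],[0,0,0]], spin=[0,0,0])

```text
time: 36.92
eef_pos: [0.6354, -0.0383, 0.0655]
tool_rot: [[-0.991, -0.136, 0.001], [-0.136, 0.991, -0.0], [-0.001, -0.0, -1.0]]
ft_force: [4.8, 1.1, -1.6]
finger_gap: 0.822
grasp_force: 0.0
```

Request:
jog_arm(offset=[[-0.005,0,0],[-0.015,0,0],[-0.02,0,0],[0,0,-0.03],[0,0,-0.03],[0,0,-0.03],[0,0,-0.03],[0,0,0]], spin=[0,0,0,0,0,0,0,0])

```text
time: 37.92
eef_pos: [0.6753, -0.0331, 0.1882]
tool_rot: [[-0.991, -0.136, 0.004], [-0.136, 0.991, -0.001], [-0.004, -0.001, -1.0]]
ft_force: [0.0, 0.0, 0.1]
finger_gap: 0.821
grasp_force: 0.0
```

```bash
python3 end.py; python3 side.py | awk '$1<0.06 && $3<200' | tail -16
```

```text
foot flange top edge 182 ((7.193154811859131, 7.427093505859375), (91.84944152832031, 13.555943489074707), 89.08077239990234) bx pct [ 2.   8.3 13.2] z 0.10991434197940686
yaw rel deg (foot edge) -0.8101798542206412 centre 7.747384530747545
top flange edge 211 [-158.5 -150.3 -146.3] z 0.10978363710131278 y [-51.86780994  50.82348172]
face pts 406 [11.5 13.  13.6]
```

The spool lies level (flange tops at z 0.110), and its foot face is at 13–14 mm against a nominal 15 (accepted 9–23). It is square within about 1°, centred, and free of the fingers.

```bash
python3 -c "
from rig import workorder
print(workorder.close_job())"
```

```text
the job is handed in; nothing more can be done
None
```

I tipped the spool gently over the bar and handed the job in; no verdict came back. By camera it lies level on both flanges, square within about 1°, with the foot face 13–14 mm from the bar's centre line (9–23 accepted). The fingers met no extra force at the end of the push, so I can't say for certain that the flange touches the bar.

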